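# Rebuild the moka pot and hold its top ready

## Task

Put the washed moka pot back together on the wooden stand: set the aluminium boiler upright and fully down into the stand's round pocket and let go, then set the steel filter basket fully down into the boiler's mouth and let go. Then carry the red upper pot over the dish rack, higher than its saucers, and finish while still holding it, upright, centred and motionless about one centimetre above the basket's rim, ready for me to check the seal: it must not touch the basket or the boiler at any time, and nothing else may carry it. Drop nothing, do not bump the dish rack, and leave the other kitchen things where they are.

Things in the scene. Friction and masses are not known exactly. Their poses are not given: they have to be found in the camera images.
- stand: square wooden stand 120 x 120 x 20 mm, fixed to the counter, left of the dish rack; origin at the centre of its underside, z up. A round pocket 62 mm in diameter and 12 mm deep, rim chamfered 2 mm, is sunk in its middle
- pocket (a point): centre of the floor of the stand's pocket, 8 mm above the counter; z up
- boiler: aluminium moka-pot boiler, 160 g, open on top, standing right of the dish rack; origin at the centre of its underside, z up. Round body 58 mm in diameter up to 40 mm, then a neck 52 mm in diameter to the rim at 50 mm; bore of the neck 44 mm, hollow down to 5 mm. A brass valve stub (8 mm thick, 30 mm up) stands out 5 mm on the body's +x side: grip along its y axis
- boiler_rim (a point): centre of the boiler's mouth, 50 mm above its underside; z up
- basket: steel filter basket, 50 g, 48 mm high, upright in the black drip cup; origin at its stem tip, z up. Stem 8 mm in diameter to 16 mm, then widening to a cup 38 mm in diameter from 23 to 36 mm, then a rim ring 52 mm in diameter from 36 to 48 mm: grip it there, in any direction. The ring's underside rests on the drip cup, later on the boiler's rim
- basket_top (a point): centre of the top of the basket's rim ring, 48 mm above its stem tip; z up
- drip_cup: black plastic cup fixed to the counter right of the dish rack, 54 mm in diameter, 42 mm high, foot 66 mm; origin at the centre of its underside. It holds the basket at the start
- upper: red moka-pot top with aluminium lid, black knob and handle, 190 g, standing right of the dish rack; origin at the centre of its underside, z up. Skirt 58 mm in diameter to 16 mm, waist 50 mm at 26 mm, straight body 60 mm in diameter from 40 to 76 mm, knob up to 95 mm. Handle reaches 68 mm out at -x, spout 41 mm at +x: grip the straight body along its y axis
- rack: grey dish rack with four saucers standing on edge, fixed to the counter between the stand and the other parts; origin at the centre of its underside. 220 mm along x, 130 mm along y, the saucers reach 128 mm above the counter
- mug: white mug, 76 mm wide, 85 high, near the far edge; a bystander, origin at the centre of its underside
- soap: green bottle, 60 mm wide, 140 high, far right; a bystander, origin at the centre of its underside
- sugar_jar: glass jar with a steel cap, 72 mm wide, 100 high, near the far edge; a bystander, origin at the centre of its underside
- tumbler: blue tumbler, 68 mm wide, 95 high, near the far edge; a bystander, origin at the centre of its underside
- spoon: steel spoon with a wooden handle, lying at the far left; a bystander, origin near its middle
- scourer: yellow scouring block 100 x 65 x 30 mm, far right; a bystander, origin at the centre of its underside
Things that resemble listed ones, but are neither listed nor needed, are in the scene too. Of the things that look like the stand, take the one that is farthest from the robot's base at the start.

How it is judged (in metres and radians):
On the way, in this order (a step that is already met when the one before it is completed fails the run):
1. the boiler stands upright, fully down in the stand's pocket, let go (horizontal distance between boiler and pocket below 0.004 m and z of boiler in the frame of pocket below 0.003 m and angle between boiler's own z axis and vertical below 0.06 rad and contact force between the fingers and boiler below 0.1 N and linear speed of boiler below 0.02 m/s), for 0.2 s.
2. the basket sits upright, fully down in the boiler's mouth, let go, with the boiler still in the pocket (horizontal distance between boiler and pocket below 0.004 m and z of boiler in the frame of pocket below 0.003 m and angle between each of boiler, basket's own z axis and vertical below 0.06 rad and horizontal distance between basket and boiler below 0.0045 m and z of basket_top in the frame of boiler_rim between 0.009 and 0.015 m and contact force between the fingers and basket below 0.1 N and linear speed of basket below 0.02 m/s), for 0.2 s.
3. the upper pot is carried over the line of the dish rack, its underside higher than the saucers (height (world z) of upper above 0.128 m and y of upper in the frame of rack between -0.07 and 0.07 m and contact force between the fingers and upper above 1 N), for 0.04 s.
At the end, for the whole second after the job is handed in: Boiler in the pocket (4 mm off axis, 3 mm above floor at most) and basket in the boiler (4.5 mm off axis, rim top 9-15 mm over boiler rim), both upright, let go; fingers hold the still upper pot 3-20 mm over the basket rim, 6 mm off axis at most, tilt under 5 deg, touching nothing else (horizontal distance between boiler and pocket below 0.004 m and z of boiler in the frame of pocket below 0.003 m and angle between each of boiler, basket's own z axis and vertical below 0.06 rad and horizontal distance between basket and boiler below 0.0045 m and z of basket_top in the frame of boiler_rim between 0.009 and 0.015 m and z of upper in the frame of basket_top between 0.003 and 0.02 m and horizontal distance between upper and basket_top below 0.006 m and angle between upper's own z axis and vertical below 0.09 rad and linear speed of upper below 0.02 m/s and angular speed of upper below 0.2 rad/s and contact force between the fingers and upper above 1 N and contact force between each of upper, the fingers and basket below 0.1 N and contact force between each of upper, the fingers and boiler below 0.1 N and contact force between upper and stand below 0.1 N and contact force between upper and rack below 0.1 N and contact force between upper and drip_cup below 0.1 N); the arm keeps its last pose, push and grip.
It fails at once if the upper pot touches the basket or the boiler (contact force between upper and basket above 0.3 N or contact force between upper and boiler above 0.3 N).
It fails at once if the dish rack is bumped (over 3 N) (contact force between rack and anything else above 3 N).
It fails at once if a part of the pot is dropped (falls faster than 0.6 m/s out of the fingers) ((contact force between the fingers and boiler below 0.1 N and linear speed of boiler above 0.6 m/s) or (contact force between the fingers and basket below 0.1 N and linear speed of basket above 0.6 m/s) or (contact force between the fingers and upper below 0.1 N and linear speed of upper above 0.6 m/s)).
It fails at once if another kitchen thing is moved more than 20 mm (distance of any of mug, soap, sugar_jar, tumbler, spoon, scourer from where it was at the start of the episode above 0.02 m).
It also fails if it takes over 70 s, if anything falls off the work surface, if the arm or the gripper's body presses on something with over 40 N, if the wrist force passes 120 N, or if a joint passes its speed limit or range.

## Robot

A 7-joint arm with a two-finger parallel gripper is mounted at the origin on the work surface. World frame = base frame: x ahead of the robot, y to its left, z up, the work surface at z = 0. Lengths are in m, angles in degrees, forces in N, time in s.
With the tool pointing down it reaches from about 0.4 to 0.85 m from the base axis. Payload 10.4 kg.
Tool frame: the origin (TCP) lies on the centre line of the jaws, within the pads' length; the fingertips stand 11 mm ahead of it and the grasp point (between the pads) lies 8 mm behind it; z points along the fingers, y is the line along which they close (so a half turn about z gives the same grasp; the last joint's range is limited). The gripper opens to 85 mm and grips with 20 to 120 N. Pads are 22 mm wide; open, the fingers measure 114 mm over their backs; the gripper's body (76 mm by 85 mm) begins 54 mm behind the grasp point. The pads swing forward as they close: fully open they stand 13 mm farther back than shut.
Start: joints at [-77.727, 19.034, -3.707, 83.658, 1.238, 77.344, -5.071], TCP at [0.147, 0.608, 0.242] pointing down, gripper open.
Joint ranges: [-148.97, 148.97], [-28.65, 121.19], [-84.17, 76.75], [9.2, 138.47], [-72.65, 252.65], [3.7, 117.97], [-149.18, 149.18]. Speed limits (degrees/s): [127.2, 127.2, 159.86, 159.86, 180, 180, 180].

## Interface

Orientations are given as a 3x3 rotation matrix whose columns are the frame's x, y, z axes.
In Python, from station import env gives the robot as it stands.
- The arm moves only by the tool servo_tool, never from a script. Its argument "rows" is a list of rows, each a list of 6 numbers: the shift along the world's x, y, z in units of 50 mm (1.0 is 50 mm), then the turn, a rotation vector about the world's x, y, z in units of 6 degrees (1.0 is 6 degrees). A call has 1 to 20 rows; each row shifts and turns the commanded pose from where the row before left it; what a row does not reach is not made up. A row lasts 1/10 s, in which the tool goes at most 50 mm and 8.59 degrees, less where a joint would pass 70% of its speed; a pose out of reach is approached as far as the arm can. A call is refused whole if a number of a shift passes 1 or a number of a turn 1, either way. A call with a gripper value outside its range is refused whole. "hand" is the closure, from -1 (fully open) to 1 (shut), set as the call begins (left out, the last holds). The fingers move at their own pace and stop on an object; the grip force is fixed at half the most. Time passes only in rows, so rows that do not move let the fingers close. It gives the time, the measured TCP pose, the force, the opening and the grip force at its end, in the units of the state.
- env.observe(): the state, without advancing time (a new reading comes with each control period).
- env.get_image(name): name is "scene" or "top" or "wrist"; returns a dict with "color" (400x640x3 uint8, red, green, blue), "range_z" (400x640 float32, m along the optical axis (not along the pixel's ray), 0 where there is no reading), "fx", "fy", "cx", "cy" (pixels), "camera_from_world" (4x4, takes a point from world to camera coordinates). Camera axes: x right, y up, looking along -z (the intrinsics and any distortion apply to the point x, -y, -z); pixel columns grow to the right and rows downward; lengths in m; the calibration is good to about 2 mm. A picture is of the moment at which its call begins.
- env.hand_in(): hands the job in; it is judged then, once.
The state is a dict: "t": time; "joint_positions": joint angles; "dq": joint speeds; "effort": joint torques, N m; "tool_pos": TCP position; "tool_rot": TCP orientation; "ft_force": force on the tool from outside, world axes, zero at the start; "ft_torque": the same for the moment, N m; "finger_gap": opening from 0.0 (shut) to 1.0 (fully open); "finger_force": force on a finger pad.
Only numpy, scipy, OpenCV 4.12 (cv2) and the standard library are available. Lean on these libraries where they do the work, as an engineer would, in place of code of your own. Each camera call takes 0.05 s, during which the arm holds its last target. There are 200 camera calls.

## Working session

There is one attempt and no reset: what is moved stays moved. The work goes in short steps, Python scripts to look and compute and a tool call to move; the robot and the scene stay as the last step left them, time stands still between calls to the robot, and variables do not carry over. Pictures are saved under pics/ and viewed, at most 10 in all, crops included, and the job is handed in when it is done.

Besides the shell and the picture viewer there is one more tool, called after "Emit:" as name(argument=value, ...), one argument or row to a line, values as JSON. servo_tool: Moves the arm, as the interface text tells. Its arguments: {"type":"object","properties":{"rows":{"type":"array","items":{"type":"array","items":{"type":"number"}}},"hand":{"type":"number"}},"required":["rows"]}

```bash
ls; mkdir -p pics
cat > h.py <<'E'
import numpy as np, cv2
from station import env
def pts(im):
    z=im["range_z"]; v,u=np.indices(z.shape)
    P=np.stack([(u-im["cx"])/im["fx"]*z, -(v-im["cy"])/im["fy"]*z, -z],-1)
    T=np.linalg.inv(im["camera_from_world"])
    return P@T[:3,:3].T+T[:3,3]
def save(im,n): cv2.imwrite("pics/"+n,im["color"][...,::-1])
E
python3 - <<'E'
from h import *
for n in("scene","top"):
    im=env.get_image(n); save(im,n+"0.png"); np.savez(n+"0.npz",**im)
    print(n,[k for k in im],im["fx"],im["camera_from_world"].round(3).tolist(), (im["range_z"]>0).mean())
print(env.observe())
E
```

```text
pics
scene ['color', 'range_z', 'fx', 'fy', 'cx', 'cy', 'camera_from_world'] 506.8908511326901 [[0.638, 0.77, 0.013, -0.346], [-0.426, 0.339, 0.839, 0.195], [0.641, -0.541, 0.545, -1.767], [0.0, 0.0, 0.0, 1.0]] 0.9963359375
top ['color', 'range_z', 'fx', 'fy', 'cx', 'cy', 'camera_from_world'] 371.0774832538303 [[0.209, -0.978, 0.005, -0.097], [0.957, 0.205, 0.203, -0.57], [-0.199, -0.038, 0.979, -0.966], [0.0, 0.0, 0.0, 1.0]] 0.9960546875
{'t': 0.1, 'joint_positions': array([-77.72625263,  19.06717016,  -3.70652178,  83.70101359,
         1.23723179,  77.34455425,  -5.0715717 ]), 'dq': array([-0.0712244 , -0.00557259,  0.01813008, -0.22161131,  0.01059936,
        0.03315622, -0.00473782]), 'effort': array([ 1.01345384e-03, -6.26743555e+01,  4.86488803e-02, -3.92422485e+01,
        1.62451324e-02,  7.15335584e-03, -1.11927073e-05]), 'tool_pos': array([0.14656043, 0.6072356 , 0.24160987]), 'tool_rot': array([[-9.72088128e-01,  2.34615881e-01, -2.44046371e-04],
       [ 2.34616002e-01,  9.72087327e-01, -1.24893728e-03],
       [-5.57861360e-05, -1.27133428e-03, -9.99999190e-01]]), 'ft_force': array([-0.78451348,  0.53638252, -0.20323346]), 'ft_torque': array([ 0.0284465 , -0.03530746, -0.01184186]), 'finger_force': 0.0, 'finger_gap': 0.9988358231904781}
```

View pics/top0.png

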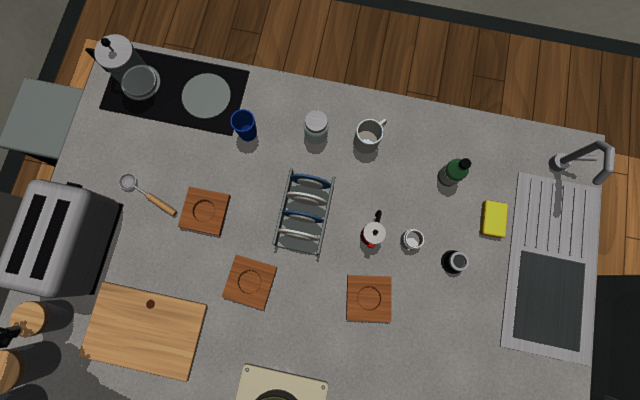

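View pics/scene0.png

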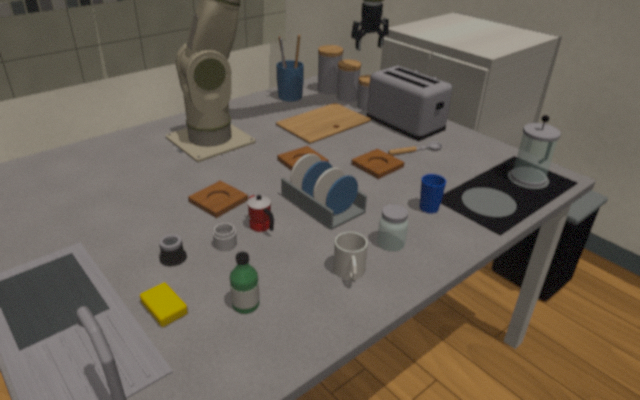

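The top view shows three stand-like blocks at (204,212), (250,282) and (369,299). It also shows the rack at (305,212), upper pot at (374,232), boiler at (413,240) and basket in its cup at (455,261). I'll measure them from the depth image.

```bash
cat >> h.py <<'E'
def circ(xy,n=200,tol=.0015,rr=None):
    rng=np.random.default_rng(0); best=(0,)
    for _ in range(n*5):
        s=xy[rng.choice(len(xy),3,False)]
        A=np.c_[2*s,np.ones(3)]
        if abs(np.linalg.det(A))<1e-7: continue
        c=np.linalg.solve(A,(s**2).sum(1)); r=np.sqrt(max(0,c[2]+c[0]**2+c[1]**2))
        if rr and not rr[0]<r<rr[1]: continue
        m=abs(np.hypot(*(xy-c[:2]).T)-r)<tol
        if m.sum()>best[0]: best=(m.sum(),m)
    m=best[1]; s=xy[m]; c=np.linalg.lstsq(np.c_[2*s,np.ones(len(s))],(s**2).sum(1),rcond=None)[0]
    return c[:2],np.sqrt(c[2]+c[0]**2+c[1]**2),m.sum()
E
python3 - <<'E'
from h import *
for n in("top","scene"):
    im=dict(np.load(n+"0.npz")); P=pts(im); 
    if n=="top": print("plane z", np.median(P[150:180,350:420,2]), P[250:260,300:320,2].std())
    C={"standA":(204,212),"standB":(250,282),"standC":(369,299),"rack":(305,212),"upper":(374,232),"boiler":(413,240),"cup":(455,261)} if n=="top" else {"standA":(378,162),"standB":(303,159),"standC":(218,198),"upper":(260,213),"boiler":(225,236),"cup":(172,250)}
    for k,(u,v) in C.items():
        r=40 if k=="rack" else 28
        Q=P[v-r:v+r,u-r:u+r].reshape(-1,3); c=P[v-3:v+4,u-3:u+4].reshape(-1,3).mean(0)
        Q=Q[(Q[:,2]>.01)&(np.hypot(*(Q-c)[:,:2].T)<(.15 if k=="rack" else .09))]
        h=np.histogram(Q[:,2],np.arange(.01,.14,.01))[0]
        print(n,k,c.round(4),"n",len(Q),"rect",cv2.minAreaRect(Q[:,:2].astype(np.float32)*1000),"zmax",Q[:,2].max().round(4),h)
E
```

```text
plane z -0.0004873168136360073 0.12911577178432182
top standA [0.4865 0.3262 0.0071] n 1473 rect ((490.34234619140625, 325.69873046875), (119.96788024902344, 122.0708236694336), 0.48324549198150635) zmax 0.0255 [929 544   0   0   0   0   0   0   0   0   0   0]
top standB [0.3232 0.1491 0.0078] n 1612 rect ((325.2315673828125, 150.47134399414062), (120.56336975097656, 119.97407531738281), 85.63288116455078) zmax 0.0253 [1033  579    0    0    0    0    0    0    0    0    0    0]
top standC [ 0.3471 -0.1818  0.0077] n 1666 rect ((350.8684387207031, -179.37730407714844), (120.33830261230469, 120.47132873535156), 10.306086540222168) zmax 0.026 [1091  575    0    0    0    0    0    0    0    0    0    0]
top rack [0.5378 0.0389 0.0664] n 3187 rect ((545.275634765625, 43.539859771728516), (218.9259490966797, 130.369140625), 0.1887357383966446) zmax 0.1311 [1300   25   51   95  403  217  114  143  201  236  170  229]
top upper [ 0.5199 -0.1514  0.0881] n 542 rect ((519.6194458007812, -174.24368286132812), (104.8635482788086, 94.85326385498047), 56.40406036376953) zmax 0.0967 [ 19   4   5 
[... 1020 characters left out ...]
ax 0.0252 [647 348   0   0   0   0   0   0   0   0   0   0]
scene upper [ 0.5454 -0.1681  0.0613] n 803 rect ((527.8265991210938, -184.77996826171875), (106.01480865478516, 118.62397003173828), 62.508583068847656) zmax 0.0968 [ 75  81  74  94  75  86 225  72  21   0   0   0]
scene boiler [ 0.5451 -0.2739  0.0382] n 514 rect ((533.1299438476562, -269.68341064453125), (55.24856948852539, 60.70331954956055), 87.22676849365234) zmax 0.0542 [ 85 123 127 160  19   0   0   0   0   0   0   0]
scene cup [ 0.5203 -0.4029  0.0438] n 552 rect ((499.1258544921875, -395.8493347167969), (51.798519134521484, 55.27074432373047), 58.11962127685547) zmax 0.0565 [ 74  71  85 177 145   0   0   0   0   0   0   0]
```

Run:
```python
from h import *
T,S=[(lambda im:(pts(im),im["color"]))(dict(np.load(n+"0.npz"))) for n in("top","scene")]
def near(P,c,r,z0,z1):
    Q=P.reshape(-1,3); return Q[(np.hypot(*(Q[:,:2]-c).T)<r)&(Q[:,2]>z0)&(Q[:,2]<z1)]
for nm,(P,_) in (("top",T),("scene",S)):
    for k,c,r,z0,z1,rr in [("boilerbody",(.53,-.27),.045,.012,.038,(.027,.031)),("boilerneck",(.53,-.27),.04,.042,.06,None),("ring",(.497,-.393),.04,.044,.053,(.024,.028)),("cupfoot",(.497,-.393),.05,.012,.035,(.025,.03)),("upbody",(.525,-.155),.06,.045,.072,(.028,.032)),("upskirt",(.525,-.155),.06,.005,.014,(.027,.031)),("pocket",(.49,.326),.05,.003,.012,None)]:
        Q=near(P,c,r,z0,z1)
        try: f=circ(Q[:,:2],rr=rr); print(nm,k,len(Q),f[0].round(4),f[1].round(4),f[2])
        except Exception as e: print(nm,k,len(Q),e)
# orientation: boiler stub (yellowish), upper handle
    Q=near(P,(.53,-.27),.05,.02,.04); d=Q[:,:2]-[.53,-.27]; 
    H=near(P,(.525,-.155),.1,.03,.075); dd=H[:,:2]-[.52,-.155]; m=np.hypot(*dd.T)>.04
    print("far upper pts mean",H[m].mean(0).round(4),m.sum())
im=dict(np.load("scene0.npz"));im2=dict(np.load("top0.npz"))
a=cv2.resize(im["color"][195:280,140:300],None,fx=4,fy=4,interpolation=2);b=cv2.resize(im2["color"][200:285,340:480],None,fx=4,fy=4,interpolation=2)
b=cv2.copyMakeBorder(b,0,0,0,a.shape[1]-b.shape[1],cv2.BORDER_CONSTANT)
cv2.imwrite("pics/c0.png",np.vstack([a[:300],b[:300]])[...,::-1])
```

```text
top boilerbody 88 [ 0.5313 -0.2663] 0.0269 73
top boilerneck 109 [ 0.5314 -0.2669] 0.0237 77
top ring 138 [ 0.4965 -0.3942] 0.0246 49
top cupfoot 56 [ 0.497 -0.395] 0.0265 55
top upbody 61 [ 0.5216 -0.1538] 0.0299 32
top upskirt 6 [ 0.5202 -0.1534] 0.0277 5
top pocket 332 [0.4906 0.3298] 0.0279 62
far upper pts mean [ 0.5467 -0.21    0.0524] 108
scene boilerbody 279 [ 0.5327 -0.2692] 0.0271 170
scene boilerneck 143 [ 0.5328 -0.2682] 0.0236 84
scene ring 165 [ 0.4972 -0.3945] 0.0242 58
scene cupfoot 177 [ 0.4967 -0.3953] 0.0261 114
scene upbody 217 [ 0.5207 -0.1545] 0.0291 106
scene upskirt 60 [ 0.5191 -0.1545] 0.028 40
scene pocket 108 [0.4801 0.3364] 0.0213 28
far upper pts mean [ 0.5563 -0.1954  0.0518] 150
```

View pics/c0.png

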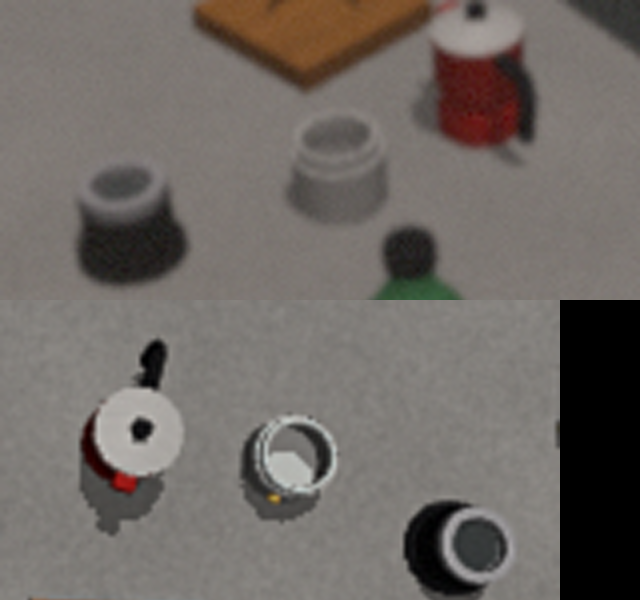

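Run:
```python
from h import *
im=dict(np.load("top0.npz")); T=np.linalg.inv(im["camera_from_world"])
def ray(u,v,z):
    d=T[:3,:3]@np.array([(u-im["cx"])/im["fx"],-(v-im["cy"])/im["fy"],-1]); o=T[:3,3]
    return o+d*(z-o[2])/d[2]
print("stub",ray(408.3,249.2,.03)); print("handle tip",ray(378.5,212.5,.06),"spout",ray(371,245.5,.065),"knob",ray(375.3,232.5,.09))
```

```text
stub [ 0.50145889 -0.26077614  0.03      ]
handle tip [ 0.57943143 -0.15793685  0.06      ] spout [ 0.48595989 -0.15314933  0.065     ] knob [ 0.51899114 -0.15468627  0.09      ]
```

Emit:
servo_tool(
  rows=[
    [0.86,-0.7,0,0,0,0],
    [0.86,-0.7,0,0,0,0],
    [0.86,-0.7,0,0,0,0],
    [0.86,-0.7,0,0,0,0],
    [0.86,-0.7,0,0,0,0],
    [0.86,-0.7,0,0,0,0],
    [0.86,-0.7,0,0,0,0],
    [0.86,-0.7,0,0,0,0],
    [0,0,0,0,0,0],
    [0,0,0,0,0,0],
  ],
  hand=-1,
)

```text
t: 1.1
tool_pos: [0.4575, 0.354, 0.2419]
tool_rot: [[-0.971, 0.237, -0.001], [0.237, 0.971, -0.0], [0.0, -0.001, -1.0]]
ft_force: [-0.4, 0.5, 1.0]
finger_gap: 0.999
finger_force: 0.0
```

Run:
```python
from h import *
im=env.get_image("wrist"); save(im,"w0.png"); np.savez("w0.npz",**im)
P=pts(im); z=P[...,2]
m=(abs(z-.008)<.004)&(abs(P[...,0]-.49)<.045)&(abs(P[...,1]-.326)<.045)
m=cv2.morphologyEx(m.astype(np.uint8),cv2.MORPH_OPEN,np.ones((3,3)))
Q=P[m>0]; print(len(Q),Q.mean(0)); print(cv2.minEnclosingCircle(Q[:,:2].astype(np.float32)))
h=cv2.convexHull(Q[:,:2].astype(np.float32))[:,0].astype(float); print(circ(h,tol=.001))
c=Q[:,:2].mean(0)
m=(abs(z-.02)<.006)&(np.hypot(P[...,0]-.49,P[...,1]-.326)<.1); R=P[m]; print(len(R),cv2.minAreaRect(R[:,:2].astype(np.float32)*1000))
```

```text
1515 [0.49141413 0.32533168 0.00826207]
((0.4910339117050171, 0.32559922337532043), 0.03096890076994896)
(array([0.49154368, 0.32537639]), np.float64(0.030231924737410806), np.int64(50))
6530 ((490.55010986328125, 345.53350830078125), (120.86129760742188, 159.95608520507812), 0.4129285216331482)
```

View pics/w0.png

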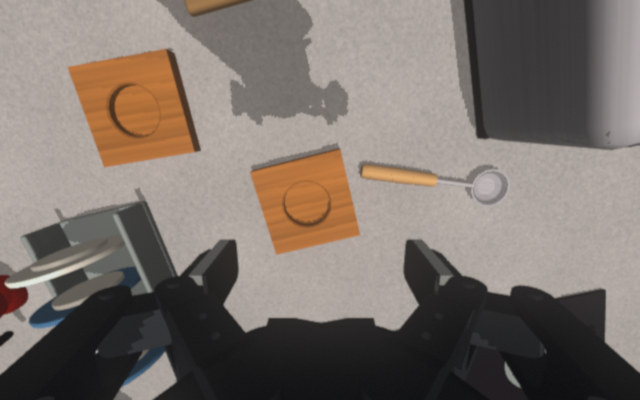

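The wrist view shows stand A at about (305,202), which puts its pocket at (0.491, 0.3255). Next I'll cross over to the boiler.

Emit:
servo_tool(
  rows=[
    [0.06,-0.6,0,0,0,0],
    [0.06,-0.8,0,0,0,0],
    [0.06,-0.8,0,0,0,0],
    [0.06,-0.8,0,0,0,0],
    [0.06,-0.8,0,0,0,0],
    [0.06,-0.8,0,0,0,0],
    [0.06,-0.8,0,0,0,0],
    [0.06,-0.8,0,0,0,0],
    [0.06,-0.8,0,0,0,0],
    [0.06,-0.8,0,0,0,0],
    [0.06,-0.8,0,0,0,0],
    [0.06,-0.8,0,0,0,0],
    [0.06,-0.8,0,0,0,0],
    [0.06,-0.8,0,0,0,0],
    [0.06,-0.8,0,0,0,0],
    [0,-0.2,0,0,0,0],
    [0,0,0,0,0,0],
    [0,0,0,0,0,0],
  ],
)

```text
t: 2.95
tool_pos: [0.5024, -0.2427, 0.242]
tool_rot: [[-0.973, 0.232, -0.0], [0.232, 0.973, 0.001], [0.001, 0.001, -1.0]]
ft_force: [0.4, 0.6, -0.1]
finger_gap: 1.004
finger_force: 0.0
```

```bash
cat > w.py <<'E'
from h import *
import sys
im=env.get_image("wrist"); save(im,sys.argv[1]+".png"); np.savez(sys.argv[1]+".npz",**im)
P=pts(im); Q=P.reshape(-1,3)
def near(c,r,z0,z1): return Q[(np.hypot(*(Q[:,:2]-c).T)<r)&(Q[:,2]>z0)&(Q[:,2]<z1)]
for k,c,r,z0,z1,rr in [("boilerbody",(.532,-.268),.045,.036,.043,(.026,.031)),("boilerrim",(.532,-.268),.032,.047,.053,(.02,.028)),("ring",(.497,-.394),.035,.048,.058,(.023,.028)),("upper lid",(.521,-.154),.045,.068,.082,(.027,.031))]:
    A=near(c,r,z0,z1)
    if len(A)<20: print(k,len(A)); continue
    h=cv2.convexHull(A[:,:2].astype(np.float32))[:,0].astype(float)
    print(k,len(A),"mean",A.mean(0).round(4),"enc",np.round(np.r_[cv2.minEnclosingCircle(h.astype(np.float32))[0],cv2.minEnclosingCircle(h.astype(np.float32))[1]],4),"fit",[np.round(x,4) for x in circ(A[:,:2],rr=rr)])
print(env.observe()["tool_pos"])
E
python3 w.py w1
```

```text
boilerbody 309 mean [ 0.5246 -0.2651  0.0399] enc [ 0.5323 -0.2681  0.029 ] fit [array([ 0.5326, -0.2684]), np.float64(0.0275), np.int64(208)]
boilerrim 404 mean [ 0.5321 -0.268   0.0498] enc [ 0.5324 -0.268   0.0259] fit [array([ 0.5319, -0.2682]), np.float64(0.0236), np.int64(310)]
ring 838 mean [ 0.4967 -0.394   0.0535] enc [ 0.4972 -0.3949  0.0262] fit [array([ 0.4975, -0.3938]), np.float64(0.0238), np.int64(354)]
upper lid 2152 mean [ 0.5186 -0.1554  0.0777] enc [ 0.5229 -0.1542  0.043 ] fit [array([ 0.5206, -0.1555]), np.float64(0.0273), np.int64(451)]
[ 0.50251399 -0.24244089  0.24213316]
```

View pics/w1.png

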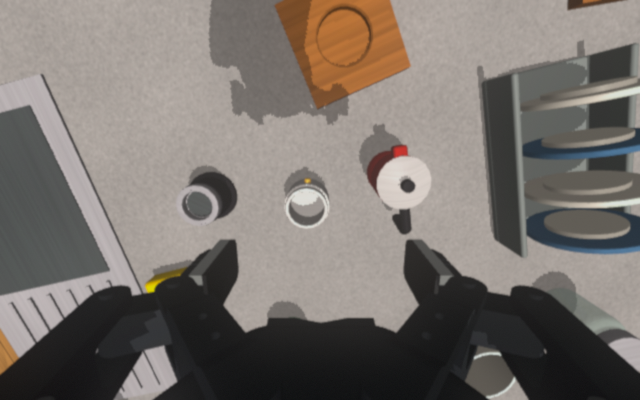

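The wrist view shows the boiler at (307,206), with its stub at (307,180) lying along tool x, so the yaw is already right. The basket is at (200,204) and the upper pot at (404,182). Next I'll check the fingertip depth and the upper pot's yaw.

Run:
```python
from h import *
im=dict(np.load("w1.npz")); P=pts(im); R=np.array([[-.973,.232,0],[.232,.973,0],[0,0,-1]]).T; t=np.array([.5025,-.2425,.2421])
L=(P-t)@R.T
for u0,u1 in((190,242),(400,450)):
    A=L[235:300,u0:u1].reshape(-1,3); A=A[(A[:,2]<.06)&(A[:,2]>-.1)]
    B=A[A[:,2]>np.percentile(A[:,2],97)-.003]; print("tip z",np.percentile(A[:,2],[50,90,97,99.5]).round(4),"y",A[:,1].min().round(4),A[:,1].max().round(4),B.mean(0).round(4))
M=(np.hypot(P[...,0]-.5205,P[...,1]+.1545)<.09)&(P[...,2]>.03)&(P[...,2]<.09); c=im["color"].astype(int)
dark=M&(c.max(-1)<45); red=M&(c[...,0]>90)&(c[...,1]<60)
H=P[dark]; d=np.hypot(H[:,0]-.5205,H[:,1]+.1545)
H=H[d>.034]; print("handle",len(H),H.mean(0), "yaw",np.degrees(np.arctan2(-.1545-H[:,1].mean(),.5205-H[:,0].mean())))
S=P[red]; d=np.hypot(S[:,0]-.5205,S[:,1]+.1545); S=S[d>.033]; print("spout",len(S),S.mean(0),"yaw",np.degrees(np.arctan2(S[:,1].mean()+.1545,S[:,0].mean()-.5205)))
K=P[M&(P[...,2]>.07)&(P[...,2]<.085)&(c.min(-1)>120)][:,:2]; h=cv2.minEnclosingCircle(K.astype(np.float32)); print("lid",len(K),h)
```

```text
tip z [-0.0262 -0.0097 -0.0053 -0.0029] y -0.0569 -0.0296 [ 0.0008 -0.0435 -0.0058]
tip z [-0.0258 -0.0096 -0.0054 -0.0028] y 0.0295 0.0564 [ 0.0009  0.0429 -0.0057]
handle 0 [nan nan nan] yaw nan
spout 95 [ 0.48423635 -0.15239441  0.07443716] yaw 176.67695027827926
lid 2113 ((0.5218360424041748, -0.15423627197742462), 0.03065631538629532)<stdin>:10: RuntimeWarning: Mean of empty slice.
  ret = um.true_divide(
  ret = ret.dtype.type(ret / rcount)
```

Emit:
servo_tool(
  rows=[
    [0.1,-0.085,-0.5,0,0,0],
    [0.1,-0.085,-0.5,0,0,0],
    [0.1,-0.085,-0.5,0,0,0],
    [0.1,-0.085,-0.5,0,0,0],
    [0.1,-0.085,-0.5,0,0,0],
    [0.1,-0.085,-0.5,0,0,0],
    [0,0,-0.3,0,0,0],
    [0,0,0,0,0,0],
    [0,0,0,0,0,0],
  ],
)

```text
t: 3.9
tool_pos: [0.5322, -0.2697, 0.0781]
tool_rot: [[-0.972, 0.234, 0.0], [0.234, 0.972, 0.0], [-0.0, 0.0, -1.0]]
ft_force: [0.2, 0.4, 0.4]
finger_gap: 1.001
finger_force: 0.0
```

Emit:
servo_tool(
  rows=[
    [0,0.03,-0.3,0,0,0],
    [0,0,-0.4,0,0,0],
    [0,0,-0.3,0,0,0],
    [0,0,-0.12,0,0,0],
    [0,0,0,0,0,0],
  ],
)

```text
t: 4.4
tool_pos: [0.5314, -0.2687, 0.0206]
tool_rot: [[-0.972, 0.235, -0.001], [0.235, 0.972, 0.0], [0.001, 0.0, -1.0]]
ft_force: [-0.7, -0.3, 1.2]
finger_gap: 0.999
finger_force: 0.0
```

Emit:
servo_tool(
  rows=[
    [0,0,0,0,0,0],
    [0,0,0,0,0,0],
    [0,0,0,0,0,0],
    [0,0,0,0,0,0],
    [0,0,0,0,0,0],
    [0,0,0,0,0,0],
  ],
  hand=1,
)

```text
t: 5.0
tool_pos: [0.5325, -0.2694, 0.0228]
tool_rot: [[-0.972, 0.235, 0.002], [0.235, 0.972, -0.0], [-0.002, 0.0, -1.0]]
ft_force: [-1.3, -0.1, 8.1]
finger_gap: 0.667
finger_force: 63.2
```

Emit:
servo_tool(
  rows=[
    [0,0,0.2,0,0,0],
    [0,0,0.5,0,0,0],
    [0,0,0.8,0,0,0],
    [0,0,0.8,0,0,0],
    [0,0,0.7,0,0,0],
    [0,0,0.4,0,0,0],
    [0,0,0.2,0,0,0],
    [0,0,0,0,0,0],
  ],
)

```text
t: 5.8
tool_pos: [0.5322, -0.2691, 0.2026]
tool_rot: [[-0.972, 0.235, 0.002], [0.235, 0.972, -0.0], [-0.002, 0.0, -1.0]]
ft_force: [1.0, -0.6, -1.8]
finger_gap: 0.668
finger_force: 64.4
```

Emit:
servo_tool(
  rows=[
    [0,0.2,0,0,0,0],
    [0,0.5,0,0,0,0],
    [-0.05,0.7,0,0,0,0],
    [-0.06,0.8,0,0,0,0],
    [-0.06,0.8,0,0,0,0],
    [-0.06,0.8,0,0,0,0],
    [-0.06,0.8,0,0,0,0],
    [-0.06,0.8,0,0,0,0],
    [-0.06,0.8,0,0,0,0],
    [-0.06,0.8,0,0,0,0],
    [-0.06,0.8,0,0,0,0],
    [-0.06,0.8,0,0,0,0],
    [-0.06,0.8,0,0,0,0],
    [-0.06,0.8,0,0,0,0],
    [-0.06,0.7,0,0,0,0],
    [-0.06,0.5,0,0,0,0],
    [-0.06,0.4,0,0,0,0],
    [0,0.2,0,0,0,0],
    [0,0,0,0,0,0],
    [0,0,0,0,0,0],
  ],
)

```text
t: 7.8
tool_pos: [0.4878, 0.3296, 0.2011]
tool_rot: [[-0.972, 0.236, -0.0], [0.236, 0.972, -0.001], [-0.0, -0.001, -1.0]]
ft_force: [0.1, -0.3, -2.2]
finger_gap: 0.665
finger_force: 64.5
```

```bash
cat > b.py <<'E'
from h import *
import sys
o=env.observe();print(o["tool_pos"].round(4),o["finger_gap"],o["ft_force"].round(1))
for n in("top","scene","wrist"):
    im=env.get_image(n); save(im,sys.argv[1]+n+".png"); np.savez(sys.argv[1]+n+".npz",**im)
    P=pts(im).reshape(-1,3); t=o["tool_pos"]; R=o["tool_rot"]; L=(P-t)@R
    s=(np.hypot(L[:,0],L[:,1])<.06)&(L[:,2]<.05)&(L[:,2]>-.04); A=L[s]
    # front strip and side faces, away from fingers
    B=A[(abs(A[:,1])<.02)&(A[:,2]<.03)]
    print(n,len(A),len(B),"x range",B[:,0].min().round(4) if len(B) else 0,B[:,0].max().round(4) if len(B) else 0,"zmax",np.percentile(A[:,2],99).round(4) if len(A) else 0)
    C=B[(B[:,2]>-.015)]
    if len(C)>20: print("  fit",[np.round(x,4) for x in circ(C[:,:2],rr=(.026,.031))])
E
python3 b.py b1
```

```text
[0.4878 0.3296 0.2011] 0.6648113667937295 [ 0.1 -0.3 -2.2]
top 195 148 x range -0.0285 0.0332 zmax 0.0206
  fit [array([-0.    , -0.0031]), np.float64(0.0274), np.int64(44)]
scene 496 233 x range -0.0324 0.0296 zmax 0.0213
  fit [array([ 0.0013, -0.0003]), np.float64(0.029), np.int64(67)]
wrist 16307 10292 x range -0.0257 0.0343 zmax 0.0184
  fit [array([ 0.0022, -0.0003]), np.float64(0.0267), np.int64(3520)]
```

Emit:
servo_tool(
  rows=[
    [0.074,-0.082,-0.2,0,0,0],
    [0,0,-0.5,0,0,0],
    [0,0,-0.6,0,0,0],
    [0,0,-0.6,0,0,0],
    [0,0,-0.5,0,0,0],
    [0,0,-0.25,0,0,0],
    [0,0,0,0,0,0],
    [0,0,0,0,0,0],
  ],
)

```text
t: 8.75
tool_pos: [0.4917, 0.3269, 0.0697]
tool_rot: [[-0.972, 0.235, 0.001], [0.235, 0.972, 0.001], [-0.001, 0.001, -1.0]]
ft_force: [-0.4, 0.7, -1.1]
finger_gap: 0.671
finger_force: 64.5
```

Emit:
servo_tool(
  rows=[
    [0,-0.024,-0.2,0,0,0],
    [0,0,-0.2,0,0,0],
    [0,0,-0.15,0,0,0],
    [0,0,-0.1,0,0,0],
    [0,0,-0.06,0,0,0],
    [0,0,-0.05,0,0,0],
    [0,0,0,0,0,0],
    [0,0,0,0,0,0],
  ],
)

```text
t: 9.55
tool_pos: [0.4912, 0.3259, 0.031]
tool_rot: [[-0.972, 0.235, 0.0], [0.235, 0.972, 0.0], [-0.0, 0.0, -1.0]]
ft_force: [-0.2, 0.2, -2.0]
finger_gap: 0.671
finger_force: 64.5
```

Emit:
servo_tool(
  rows=[
    [0,0,-0.02,0,0,0],
    [0,0,-0.02,0,0,0],
    [0,0,0,0,0,0],
  ],
)

```text
t: 9.85
tool_pos: [0.4912, 0.326, 0.0307]
tool_rot: [[-0.972, 0.235, 0.0], [0.235, 0.972, 0.001], [0.0, 0.001, -1.0]]
ft_force: [-7.6, -5.2, 18.6]
finger_gap: 0.67
finger_force: 66.4
```

Emit:
servo_tool(
  rows=[
    [0,0,0.02,0,0,0],
    [0,0,0,0,0,0],
  ],
)

```text
t: 10.05
tool_pos: [0.4913, 0.326, 0.0308]
tool_rot: [[-0.972, 0.235, 0.001], [0.235, 0.972, 0.001], [-0.0, 0.001, -1.0]]
ft_force: [-3.5, -1.9, 9.3]
finger_gap: 0.667
finger_force: 65.4
```

Emit:
servo_tool(
  rows=[
    [0,0,0,0,0,0],
    [0,0,0,0,0,0],
    [0,0,0,0,0,0],
    [0,0,0,0,0,0],
    [0,0,0,0,0,0],
  ],
  hand=-1,
)

```text
t: 10.55
tool_pos: [0.491, 0.3258, 0.0298]
tool_rot: [[-0.972, 0.235, -0.0], [0.235, 0.972, 0.0], [0.0, 0.0, -1.0]]
ft_force: [-0.4, 0.6, 0.3]
finger_gap: 0.995
finger_force: 0.0
```

Emit:
servo_tool(
  rows=[
    [0,0,0.1,0,0,0],
    [0,0,0.3,0,0,0],
    [0,0,0.6,0,0,0],
    [0,0,0.9,0,0,0],
    [0,0,0.9,0,0,0],
    [0,0,0.8,0,0,0],
    [0,0,0.5,0,0,0],
    [-0.3,0.3,0.1,0,0,0],
    [-0.3,0.3,0,0,0,0],
    [0,0,0,0,0,0],
    [0,0,0,0,0,0],
  ],
)

```text
t: 11.65
tool_pos: [0.461, 0.3558, 0.2409]
tool_rot: [[-0.972, 0.234, 0.001], [0.234, 0.972, 0.001], [-0.001, 0.001, -1.0]]
ft_force: [0.7, -0.6, -0.0]
finger_gap: 1.0
finger_force: 0.0
```

```bash
cat > p.py <<'E'
from h import *
import sys
o=env.observe();print(o["tool_pos"].round(4))
c0=np.array([.491,.326])
for n in("top","scene","wrist"):
    im=env.get_image(n); save(im,sys.argv[1]+n+".png"); np.savez(sys.argv[1]+n+".npz",**im)
    Q=pts(im).reshape(-1,3); d=np.hypot(*(Q[:,:2]-c0).T)
    for k,z0,z1,r in(("rim",.053,.063,.033),("basket",.064,.078,.033),("shoulder",.043,.052,.036)):
        A=Q[(d<r)&(Q[:,2]>z0)&(Q[:,2]<z1)]
        if len(A)>20: print(n,k,len(A),"z",np.median(A[:,2]).round(4),"enc",np.round(np.r_[cv2.minEnclosingCircle(A[:,:2].astype(np.float32))[0],cv2.minEnclosingCircle(A[:,:2].astype(np.float32))[1]],4),"fit",[np.round(x,4) for x in circ(A[:,:2],rr=(.02,.031))])
E
python3 p.py p1
```

```text
[0.461  0.3558 0.2409]
top rim 86 z 0.0571 enc [0.4915 0.3253 0.026 ] fit [array([0.4913, 0.3244]), np.float64(0.0238), np.int64(67)]
top shoulder 73 z 0.0479 enc [0.4909 0.3249 0.0288] fit [array([0.4913, 0.3224]), np.float64(0.0252), np.int64(47)]
scene rim 60 z 0.0561 enc [0.4891 0.3228 0.0291] fit [array([0.4914, 0.3225]), np.float64(0.0241), np.int64(29)]
scene shoulder 81 z 0.0468 enc [0.4926 0.3227 0.0305] fit [array([0.4876, 0.3225]), np.float64(0.0235), np.int64(36)]
wrist rim 466 z 0.0578 enc [0.4911 0.3259 0.0259] fit [array([0.4902, 0.326 ]), np.float64(0.0236), np.int64(358)]
wrist shoulder 345 z 0.0481 enc [0.4883 0.3271 0.0306] fit [array([0.4882, 0.3267]), np.float64(0.0246), np.int64(223)]
```

Emit:
servo_tool(
  rows=[
    [0.04,-0.4,0,0,0,0],
    [0.04,-0.7,0,0,0,0],
    [0.04,-0.8,0,0,0,0],
    [0.04,-0.8,0,0,0,0],
    [0.04,-0.8,0,0,0,0],
    [0.04,-0.8,0,0,0,0],
    [0.04,-0.8,0,0,0,0],
    [0.04,-0.8,0,0,0,0],
    [0.04,-0.8,0,0,0,0],
    [0.04,-0.8,0,0,0,0],
    [0.04,-0.8,0,0,0,0],
    [0.04,-0.8,0,0,0,0],
    [0.04,-0.8,0,0,0,0],
    [0.04,-0.8,0,0,0,0],
    [0.04,-0.8,0,0,0,0],
    [0.04,-0.8,0,0,0,0],
    [0.04,-0.8,0,0,0,0],
    [0.04,-0.8,0,0,0,0],
    [0,-0.7,0,0,0,0],
    [0,-0.4,0,0,0,0],
  ],
)

```text
t: 13.8
tool_pos: [0.4944, -0.3985, 0.2398]
tool_rot: [[-0.971, 0.239, -0.001], [0.239, 0.971, -0.001], [0.001, -0.001, -1.0]]
ft_force: [-0.7, 0.7, -0.3]
finger_gap: 0.998
finger_force: 0.0
```

Emit:
servo_tool(
  rows=[
    [0,0,-0.2,0,0,0],
    [0,0,-0.4,0,0,0],
    [0,0,-0.6,0,0,0],
    [0,0,-0.6,0,0,0],
    [0,0,-0.4,0,0,0],
    [0,0,-0.2,0,0,0],
    [0,0,0,0,0,0],
    [0,0,0,0,0,0],
  ],
)

```text
t: 14.6
tool_pos: [0.4972, -0.3945, 0.1208]
tool_rot: [[-0.972, 0.235, 0.001], [0.235, 0.972, -0.001], [-0.001, -0.0, -1.0]]
ft_force: [0.4, 0.3, 0.5]
finger_gap: 1.004
finger_force: 0.0
```

```bash
sed -i 's/\.482/.482/' w.py; python3 w.py w2
```

```text
boilerbody 0
boilerrim 0
ring 1959 mean [ 0.4962 -0.3945  0.0536] enc [ 0.4971 -0.3947  0.026 ] fit [array([ 0.496 , -0.3942]), np.float64(0.0232), np.int64(791)]
upper lid 243 mean [ 0.5217 -0.1826  0.0701] enc [ 0.522  -0.1794  0.0159] fit [array([ 0.5213, -0.1614]), np.float64(0.0225), np.int64(239)]
[ 0.49740651 -0.39466275  0.12113073]
```

Emit:
servo_tool(
  rows=[
    [0,0,-0.3,0,0,0],
    [0,0,-0.4,0,0,0],
    [0,0,-0.4,0,0,0],
    [0,0,-0.2,0,0,0],
    [0,0,-0.11,0,0,0],
    [0,0,0,0,0,0],
    [0,0,0,0,0,0],
  ],
)

```text
t: 15.35
tool_pos: [0.4974, -0.3946, 0.0501]
tool_rot: [[-0.972, 0.235, 0.001], [0.235, 0.972, -0.001], [-0.001, -0.0, -1.0]]
ft_force: [0.6, 0.1, 0.4]
finger_gap: 0.999
finger_force: 0.0
```

Emit:
servo_tool(
  rows=[
    [0,0,0,0,0,0],
    [0,0,0,0,0,0],
    [0,0,0,0,0,0],
    [0,0,0,0,0,0],
    [0,0,0,0,0,0],
    [0,0,0,0,0,0],
  ],
  hand=1,
)

```text
t: 15.95
tool_pos: [0.4975, -0.3946, 0.0505]
tool_rot: [[-0.972, 0.235, 0.001], [0.235, 0.972, -0.0], [-0.001, -0.0, -1.0]]
ft_force: [-2.0, 1.4, 8.0]
finger_gap: 0.578
finger_force: 61.3
```

Emit:
servo_tool(
  rows=[
    [0,0,0.1,0,0,0],
    [0,0,0.3,0,0,0],
    [0,0,0.6,0,0,0],
    [0,0,0.8,0,0,0],
    [0,0,0.8,0,0,0],
    [0,0,0.6,0,0,0],
    [0,0,0.3,0,0,0],
    [0,0,0.2,0,0,0],
    [0,0,0,0,0,0],
  ],
)

```text
t: 16.85
tool_pos: [0.4972, -0.3943, 0.2348]
tool_rot: [[-0.972, 0.235, 0.001], [0.235, 0.972, -0.0], [-0.001, -0.0, -1.0]]
ft_force: [0.7, 0.5, -1.2]
finger_gap: 0.579
finger_force: 62.1
```

```bash
cat > k.py <<'E'
from h import *
import sys
o=env.observe();print(o["tool_pos"].round(4),o["finger_gap"].round(3),o["ft_force"].round(1))
V=[]
for n in("top","scene","wrist"):
    im=env.get_image(n); save(im,sys.argv[1]+n+".png"); np.savez(sys.argv[1]+n+".npz",**im)
    L=(pts(im).reshape(-1,3)-o["tool_pos"])@o["tool_rot"]
    A=L[(np.hypot(L[:,0],L[:,1])<.05)&(L[:,2]<.08)&(L[:,2]>-.04)]
    st=A[A[:,2]>.03]; print(n,len(A),"stem",len(st),st.mean(0).round(4) if len(st) else "", "zmax",A[:,2].max().round(4))
    B=A[(abs(A[:,1])<.018)]; print("   hist",np.histogram(B[:,2],np.arange(-.04,.08,.01))[0],"x",np.percentile(B[:,0],[1,99]).round(4))
w=cv2.imread(f"pics/{sys.argv[1]}wrist.png");s=cv2.imread(f"pics/{sys.argv[1]}scene.png")
cv2.imwrite(f"pics/{sys.argv[1]}c.png",np.vstack([cv2.resize(w[150:],(640,250)),cv2.resize(s[180:300,90:250],(400,300),interpolation=2)] if 0 else [w[150:],cv2.copyMakeBorder(cv2.resize(s[100:240,90:330],(576,336),interpolation=2),0,0,0,64,cv2.BORDER_CONSTANT)]))
E
python3 k.py k1
```

```text
Traceback (most recent call last):
  File "k.py", line 3, in <module>
    o=env.observe();print(o["tool_pos"].round(4),o["finger_gap"].round(3),o["ft_force"].round(1))
                                                 ^^^^^^^^^^^^^^^^^^^^^
AttributeError: 'float' object has no attribute 'round'
```

```bash
sed -i 's/o\["finger_gap"\].round(3)/o["finger_gap"]/' k.py; python3 k.py k1
```

```text
[ 0.4972 -0.3943  0.2348] 0.5785927732306074 [ 0.7  0.5 -1.2]
top 289 stem 0  zmax 0.0111
   hist [ 0  0  0 70 99  8  0  0  0  0  0] x [-0.0144  0.0257]
scene 687 stem 16 [-0.001  -0.0003  0.0409] zmax 0.0462
   hist [  0   0   0  81 161  44  32   5  11   0   0] x [-0.0259  0.0247]
wrist 11745 stem 0  zmax 0.0117
   hist [   0    0    0 2372 3265  571    0    0    0    0    0] x [-0.0231  0.0258]
```

View pics/k1c.png

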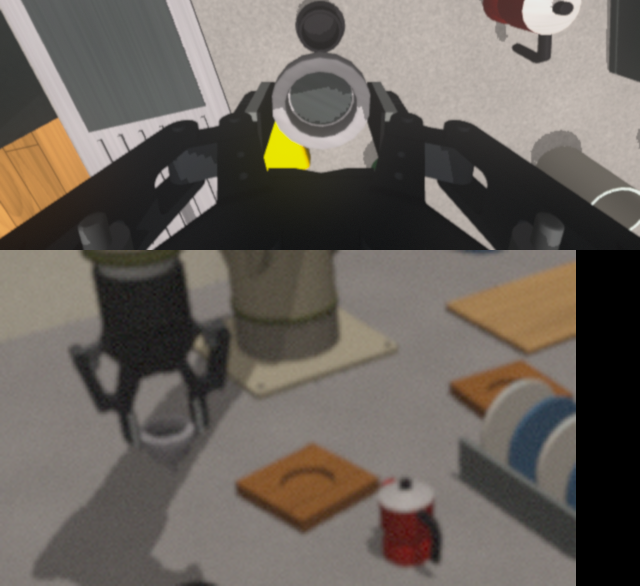

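The wrist crop shows the basket ring at (322,95), level between the pads. The scene crop shows it hanging upright at (165,435). I'll carry it to the boiler.

Emit:
servo_tool(
  rows=[
    [0,0.3,0,0,0,0],
    [0,0.5,0,0,0,0],
    [0,0.7,0,0,0,0],
    [-0.01,0.8,0,0,0,0],
    [-0.01,0.8,0,0,0,0],
    [-0.01,0.8,0,0,0,0],
    [-0.01,0.8,0,0,0,0],
    [-0.01,0.8,0,0,0,0],
    [-0.01,0.8,0,0,0,0],
    [-0.01,0.8,0,0,0,0],
    [-0.01,0.8,0,0,0,0],
    [-0.01,0.8,0,0,0,0],
    [-0.01,0.8,0,0,0,0],
    [-0.01,0.8,0,0,0,0],
    [-0.01,0.8,0,0,0,0],
    [-0.01,0.8,0,0,0,0],
    [0,0.8,0,0,0,0],
    [0,0.8,0,0,0,0],
    [0,0.5,0,0,0,0],
    [0,0.4,0,0,0,0],
  ],
)

```text
t: 19.0
tool_pos: [0.4896, 0.3275, 0.2327]
tool_rot: [[-0.973, 0.233, -0.002], [0.233, 0.973, -0.002], [0.002, -0.002, -1.0]]
ft_force: [0.0, 0.2, -1.0]
finger_gap: 0.58
finger_force: 62.2
```

Emit:
servo_tool(
  rows=[
    [0,0,-0.2,0,0,0],
    [0,0,-0.4,0,0,0],
    [0,0,-0.5,0,0,0],
    [0,0,-0.4,0,0,0],
    [0,0,-0.2,0,0,0],
    [0,0,0,0,0,0],
    [0,0,0,0,0,0],
  ],
)

```text
t: 19.7
tool_pos: [0.491, 0.3254, 0.1499]
tool_rot: [[-0.972, 0.235, 0.0], [0.235, 0.972, 0.0], [-0.0, 0.0, -1.0]]
ft_force: [0.4, 0.4, -0.3]
finger_gap: 0.576
finger_force: 62.2
```

Emit:
servo_tool(
  rows=[
    [0,0,-0.3,0,0,0],
    [0,0,-0.3,0,0,0],
    [0,0,-0.3,0,0,0],
    [0,0,-0.2,0,0,0],
    [0,0,-0.2,0,0,0],
    [0,0,-0.15,0,0,0],
    [0,0,-0.1,0,0,0],
    [0,0,-0.06,0,0,0],
    [0,0,0,0,0,0],
  ],
)

```text
t: 20.6
tool_pos: [0.4905, 0.3257, 0.0687]
tool_rot: [[-0.972, 0.235, -0.0], [0.235, 0.972, -0.0], [0.0, -0.0, -1.0]]
ft_force: [-0.1, 0.8, -0.1]
finger_gap: 0.577
finger_force: 62.2
```

Emit:
servo_tool(
  rows=[
    [0,0,-0.02,0,0,0],
    [0,0,-0.02,0,0,0],
    [0,0,0,0,0,0],
  ],
)

```text
t: 20.9
tool_pos: [0.4906, 0.3258, 0.067]
tool_rot: [[-0.972, 0.235, 0.0], [0.235, 0.972, 0.0], [-0.0, 0.0, -1.0]]
ft_force: [0.7, 0.1, -0.5]
finger_gap: 0.571
finger_force: 62.2
```

Emit:
servo_tool(
  rows=[
    [0,0,-0.015,0,0,0],
    [0,0,0,0,0,0],
  ],
)

```text
t: 21.1
tool_pos: [0.4907, 0.3259, 0.0665]
tool_rot: [[-0.972, 0.235, 0.0], [0.235, 0.972, 0.0], [-0.0, 0.001, -1.0]]
ft_force: [-1.4, -1.3, 3.0]
finger_gap: 0.58
finger_force: 62.6
```

Light contact at the expected height, so I'll release.

Emit:
servo_tool(
  rows=[
    [0,0,0,0,0,0],
    [0,0,0,0,0,0],
    [0,0,0,0,0,0],
    [0,0,0,0,0,0],
    [0,0,0,0,0,0],
  ],
  hand=-1,
)

```text
t: 21.6
tool_pos: [0.4905, 0.3258, 0.066]
tool_rot: [[-0.972, 0.235, -0.0], [0.235, 0.972, -0.0], [0.0, -0.0, -1.0]]
ft_force: [0.3, -0.9, -0.7]
finger_gap: 0.999
finger_force: 0.0
```

Emit:
servo_tool(
  rows=[
    [0,0,0.1,0,0,0],
    [0,0,0.3,0,0,0],
    [0,0,0.6,0,0,0],
    [0,0,0.9,0,0,0],
    [0,0,0.8,0,0,0],
    [0,0,0.5,0,0,0],
    [-0.3,0.3,0.3,0,0,0],
    [-0.3,0.3,0,0,0,0],
    [0,0,0,0,0,0],
    [0,0,0,0,0,0],
  ],
)

```text
t: 22.6
tool_pos: [0.4605, 0.3558, 0.2421]
tool_rot: [[-0.972, 0.234, 0.001], [0.234, 0.972, 0.001], [-0.001, 0.001, -1.0]]
ft_force: [-0.5, -0.9, 0.0]
finger_gap: 1.002
finger_force: 0.0
```

```bash
python3 p.py p2
```

```text
[0.4605 0.3558 0.2421]
top rim 147 z 0.0583 enc [0.4888 0.3207 0.0243] fit [array([0.4897, 0.3204]), np.float64(0.021), np.int64(34)]
top basket 155 z 0.0692 enc [0.4906 0.3251 0.0259] fit [array([0.4907, 0.3244]), np.float64(0.0239), np.int64(64)]
top shoulder 56 z 0.047 enc [0.49   0.3245 0.0286] fit [array([0.4913, 0.3253]), np.float64(0.0274), np.int64(44)]
scene rim 74 z 0.0588 enc [0.4934 0.3257 0.0286] fit [array([0.4913, 0.3237]), np.float64(0.0233), np.int64(32)]
scene basket 87 z 0.0688 enc [0.4921 0.3236 0.0291] fit [array([0.4898, 0.3247]), np.float64(0.0235), np.int64(30)]
scene shoulder 55 z 0.0479 enc [0.493  0.3212 0.0287] fit [array([0.4902, 0.3264]), np.float64(0.0268), np.int64(25)]
wrist rim 727 z 0.0592 enc [0.486  0.3283 0.0242] fit [array([0.4868, 0.3282]), np.float64(0.0211), np.int64(144)]
wrist basket 845 z 0.0699 enc [0.4907 0.3256 0.026 ] fit [array([0.4901, 0.3263]), np.float64(0.0238), np.int64(353)]
wrist shoulder 238 z 0.048 enc [0.491  0.3256 0.0291] fit [array([0.491 , 0.3256]), np.float64(0.0276), np.int64(195)]
```

Steps 1 and 2 are seated: the basket top is at z≈0.070, centred at (0.4907, 0.3256). Next is the upper pot, turning the tool by 10.5° on the way.

Emit:
servo_tool(
  rows=[
    [0.08,-0.4,0,0,0,0.125],
    [0.09,-0.7,0,0,0,0.125],
    [0.09,-0.8,0,0,0,0.125],
    [0.09,-0.8,0,0,0,0.125],
    [0.09,-0.8,0,0,0,0.125],
    [0.09,-0.8,0,0,0,0.125],
    [0.09,-0.8,0,0,0,0.125],
    [0.09,-0.8,0,0,0,0.125],
    [0.09,-0.8,0,0,0,0.125],
    [0.09,-0.8,0,0,0,0.125],
    [0.09,-0.8,0,0,0,0.125],
    [0.09,-0.8,0,0,0,0.125],
    [0.08,-0.7,0,0,0,0.125],
    [0.05,-0.4,0,0,0,0.125],
    [0,0,0,0,0,0],
    [0,0,0,0,0,0],
  ],
)

```text
t: 24.35
tool_pos: [0.5203, -0.1547, 0.241]
tool_rot: [[-0.998, 0.055, -0.001], [0.055, 0.998, 0.0], [0.001, -0.0, -1.0]]
ft_force: [0.7, -0.2, -0.9]
finger_gap: 1.001
finger_force: 0.0
```

```bash
cat > u.py <<'E'
from h import *
import sys
im=env.get_image("wrist"); save(im,sys.argv[1]+".png"); np.savez(sys.argv[1]+".npz",**im)
P=pts(im); c=im["color"].astype(int); c0=np.array([.5207,-.1545]); d=np.hypot(P[...,0]-c0[0],P[...,1]-c0[1]); z=P[...,2]
K=P[(d<.04)&(z>.070)&(z<.084)&(c.min(-1)>110)]
e=cv2.minEnclosingCircle(K[:,:2].astype(np.float32)); print("lid",len(K),K.mean(0).round(4),e)
N=P[(d<.02)&(z>.086)]; print("knob",len(N),N.mean(0).round(4))
S=P[(d<.06)&(d>.034)&(z>.03)&(c[...,0]>90)&(c[...,1]<60)]; print("spout",len(S),S.mean(0).round(4))
H=P[(d<.09)&(d>.04)&(z>.02)&(c.max(-1)<80)&(P[...,0]>.54)]; print("handle",len(H),H.mean(0).round(4) if len(H) else "")
if len(H): print("yaw",np.degrees(np.arctan2(S[:,1].mean()-H[:,1].mean(),S[:,0].mean()-H[:,0].mean())))
o=env.observe();print(o["tool_pos"].round(4),"toolx yaw",np.degrees(np.arctan2(o["tool_rot"][1,0],o["tool_rot"][0,0])))
E
python3 u.py u1
```

```text
lid 2079 [ 0.5197 -0.1538  0.0792] ((0.5220987200737, -0.15374460816383362), 0.031273793429136276)
knob 8026 [ 0.5102 -0.1541  0.3127]
spout 73 [ 0.4841 -0.151   0.0749]
handle 134 [ 0.5701 -0.1576  0.0743]
yaw 175.62619742326515
[ 0.5204 -0.1537  0.241 ] toolx yaw 176.92224335379885
```

Emit:
servo_tool(
  rows=[
    [0.01,0,-0.2,0,0,0],
    [0,0,-0.5,0,0,0],
    [0,0,-0.6,0,0,0],
    [0,0,-0.5,0,0,0],
    [0,0,-0.4,0,0,0],
    [0,0,-0.2,0,0,0],
    [0,0,0,0,0,0],
    [0,0,0,0,0,0],
  ],
)

```text
t: 25.2
tool_pos: [0.5214, -0.154, 0.1217]
tool_rot: [[-0.999, 0.053, 0.001], [0.053, 0.999, -0.0], [-0.001, 0.0, -1.0]]
ft_force: [0.2, 0.6, -0.0]
finger_gap: 0.999
finger_force: 0.0
```

```bash
python3 u.py u2
```

```text
lid 5167 [ 0.5186 -0.1536  0.0793] ((0.5226417183876038, -0.1532185971736908), 0.03129846975207329)
knob 8621 [ 0.5113 -0.1537  0.1926]
spout 261 [ 0.4836 -0.1508  0.0742]
handle 316 [ 0.5693 -0.1574  0.0742]
yaw 175.61041137228483
[ 0.5216 -0.1542  0.122 ] toolx yaw 176.95235784730284
```

Aligned. I'll descend to z≈0.048 and grip.

Emit:
servo_tool(
  rows=[
    [0,0,-0.3,0,0,0],
    [0,0,-0.4,0,0,0],
    [0,0,-0.4,0,0,0],
    [0,0,-0.25,0,0,0],
    [0,0,-0.13,0,0,0],
    [0,0,0,0,0,0],
    [0,0,0,0,0,0],
  ],
)

```text
t: 25.95
tool_pos: [0.5214, -0.1544, 0.0477]
tool_rot: [[-0.999, 0.054, 0.001], [0.054, 0.999, -0.0], [-0.001, -0.0, -1.0]]
ft_force: [0.6, 0.7, 1.0]
finger_gap: 0.998
finger_force: 0.0
```

Emit:
servo_tool(
  rows=[
    [0,0,0,0,0,0],
    [0,0,0,0,0,0],
    [0,0,0,0,0,0],
    [0,0,0,0,0,0],
    [0,0,0,0,0,0],
    [0,0,0,0,0,0],
  ],
  hand=1,
)

```text
t: 26.55
tool_pos: [0.5216, -0.1543, 0.0482]
tool_rot: [[-0.999, 0.053, 0.001], [0.053, 0.999, 0.0], [-0.001, 0.0, -1.0]]
ft_force: [-2.7, 0.3, 8.0]
finger_gap: 0.688
finger_force: 64.1
```

Emit:
servo_tool(
  rows=[
    [0,0,0.1,0,0,0],
    [0,0,0.3,0,0,0],
    [0,0,0.6,0,0,0],
    [0,0,0.8,0,0,0],
    [0,0,0.8,0,0,0],
    [0,0,0.6,0,0,0],
    [0,0,0.3,0,0,0],
    [0,0,0.2,0,0,0],
    [0,0,0,0,0,0],
    [0,0,0,0,0,0],
  ],
)

```text
t: 27.55
tool_pos: [0.5205, -0.154, 0.2309]
tool_rot: [[-0.999, 0.053, -0.002], [0.053, 0.999, 0.0], [0.002, 0.0, -1.0]]
ft_force: [-0.6, -0.5, -2.4]
finger_gap: 0.692
finger_force: 65.0
```

Run:
```python
from h import *
o=env.observe();print(o["tool_pos"].round(4))
for n in("top","scene","wrist"):
    im=env.get_image(n); save(im,"g1"+n+".png"); np.savez("g1"+n+".npz",**im)
    L=(pts(im).reshape(-1,3)-o["tool_pos"])@o["tool_rot"]
    A=L[(np.hypot(L[:,0],L[:,1])<.08)&(L[:,2]<.07)&(L[:,2]>-.06)]
    print(n,len(A),"zmax",np.percentile(A[:,2],[98,99.7]).round(4))
    s=A[(A[:,2]>.034)]
    if len(s)>30: print("  skirt",len(s),[np.round(x,4) for x in circ(s[:,:2],rr=(.026,.031))])
    l=A[(abs(A[:,2]+.03)<.006)&(np.hypot(A[:,0],A[:,1])<.034)]
    if len(l)>30: print("  lid",len(l),l.mean(0).round(4), np.percentile(l[:,0],[1,99]).round(4))
s=cv2.imread("pics/g1scene.png"); w=cv2.imread("pics/g1wrist.png")
cv2.imwrite("pics/g1c.png",np.vstack([w[150:],cv2.copyMakeBorder(cv2.resize(s[80:230,170:410],(560,350),interpolation=2),0,0,0,80,cv2.BORDER_CONSTANT)]))
```

```text
[ 0.5205 -0.154   0.2309]
top 88 zmax [0.0449 0.0474]
scene 1382 zmax [0.0443 0.0483]
  skirt 110 [array([ 0.0007, -0.0032]), np.float64(0.0258), np.int64(67)]
  lid 225 [-0.0098 -0.0004 -0.0301] [-0.029   0.0222]
wrist 29061 zmax [0.0007 0.0387]
  skirt 132 [array([ 0.0003, -0.0003]), np.float64(0.0288), np.int64(132)]
  lid 12064 [ 0.0096 -0.0001 -0.0308] [-0.0146  0.0323]
```

View pics/g1c.png

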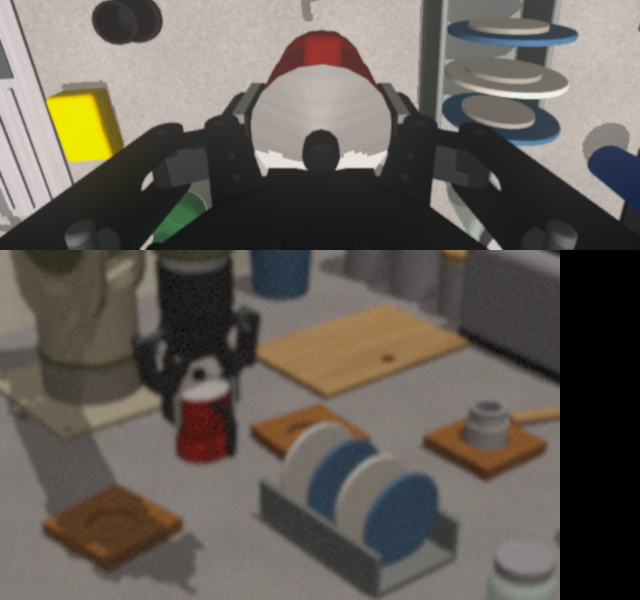

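The wrist crop shows the upper pot's lid at (320,110), centred in the pads. The scene crop shows it hanging upright at (205,420), and the assembled boiler and basket at (487,425). I'll carry it over the rack.

Emit:
servo_tool(
  rows=[
    [0,0.3,0,0,0,0],
    [-0.05,0.5,0,0,0,0],
    [-0.05,0.7,0,0,0,0],
    [-0.05,0.8,0,0,0,0],
    [-0.05,0.8,0,0,0,0],
    [-0.05,0.8,0,0,0,0],
    [-0.05,0.8,0,0,0,0],
    [-0.05,0.8,0,0,0,0],
    [-0.05,0.8,0,0,0,0],
    [-0.05,0.8,0,0,0,0],
    [-0.05,0.8,0,0,0,0],
    [-0.05,0.8,0,0,0,0],
    [-0.05,0.5,0,0,0,0],
    [0,0.3,0,0,0,0],
    [0,0.1,0,0,0,0],
    [0,0,0,0,0,0],
    [0,0,0,0,0,0],
  ],
)

```text
t: 29.4
tool_pos: [0.4917, 0.3239, 0.2321]
tool_rot: [[-0.998, 0.056, 0.0], [0.056, 0.998, -0.001], [-0.0, -0.001, -1.0]]
ft_force: [-0.0, -0.0, -1.7]
finger_gap: 0.683
finger_force: 65.1
```

Emit:
servo_tool(
  rows=[
    [-0.02,0.035,-0.2,0,0,0],
    [0,0,-0.3,0,0,0],
    [0,0,-0.4,0,0,0],
    [0,0,-0.3,0,0,0],
    [0,0,-0.2,0,0,0],
    [0,0,0,0,0,0],
    [0,0,0,0,0,0],
    [0,0,0,0,0,0],
  ],
)

```text
t: 30.2
tool_pos: [0.4905, 0.3278, 0.1629]
tool_rot: [[-0.999, 0.054, 0.001], [0.054, 0.999, 0.001], [-0.001, 0.001, -1.0]]
ft_force: [0.5, -0.8, -2.4]
finger_gap: 0.69
finger_force: 65.0
```

```bash
cat > f.py <<'E'
from h import *
import sys
o=env.observe();t=o["tool_pos"];print(t.round(4))
im=env.get_image("scene"); save(im,sys.argv[1]+".png"); P=pts(im); Q=P.reshape(-1,3); c=im["color"].reshape(-1,3).astype(int)
near=np.hypot(Q[:,0]-.491,Q[:,1]-.326)<.05
red=near&(c[:,0]>60)&(c[:,1]<45); A=Q[red]; print("red z",np.percentile(A[:,2],[.5,2,98]).round(4))
for k,z0,z1,rr in(("skirt",t[2]-.047,t[2]-.033,(.026,.031)),("ring",.059,.069,(.023,.028)),("neck+body",.022,.045,(.026,.031))):
    B=Q[near&(Q[:,2]>z0)&(Q[:,2]<z1)]
    print(k,len(B),[np.round(x,4) for x in circ(B[:,:2],rr=rr)])
cv2.imwrite(f"pics/{sys.argv[1]}c.png",cv2.resize(cv2.imread(f"pics/{sys.argv[1]}.png")[60:210,300:460],None,fx=4,fy=4,interpolation=2))
E
python3 f.py f1
```

```text
[0.4905 0.3278 0.1629]
red z [0.1205 0.1215 0.1858]
skirt 78 [array([0.4892, 0.327 ]), np.float64(0.0281), np.int64(44)]
ring 101 [array([0.4941, 0.3223]), np.float64(0.023), np.int64(35)]
neck+body 136 [array([0.4909, 0.3246]), np.float64(0.0282), np.int64(65)]
```

Emit:
servo_tool(
  rows=[
    [0.005,-0.04,-0.15,0,0,0],
    [0,0,-0.2,0,0,0],
    [0,0,-0.15,0,0,0],
    [0,0,-0.1,0,0,0],
    [0,0,-0.05,0,0,0],
    [0,0,0,0,0,0],
    [0,0,0,0,0,0],
    [0,0,0,0,0,0],
    [0,0,0,0,0,0],
  ],
)

```text
t: 31.15
tool_pos: [0.4904, 0.3256, 0.1299]
tool_rot: [[-0.999, 0.054, 0.0], [0.054, 0.999, 0.0], [-0.0, 0.0, -1.0]]
ft_force: [-0.2, 0.1, -2.3]
finger_gap: 0.684
finger_force: 65.1
```

```bash
python3 f.py f2
```

```text
[0.4904 0.3256 0.1299]
red z [0.0815 0.0839 0.1526]
skirt 77 [array([0.4892, 0.324 ]), np.float64(0.028), np.int64(42)]
ring 62 [array([0.4901, 0.3248]), np.float64(0.0256), np.int64(30)]
neck+body 122 [array([0.4882, 0.3276]), np.float64(0.0286), np.int64(54)]
```

View pics/f2c.png

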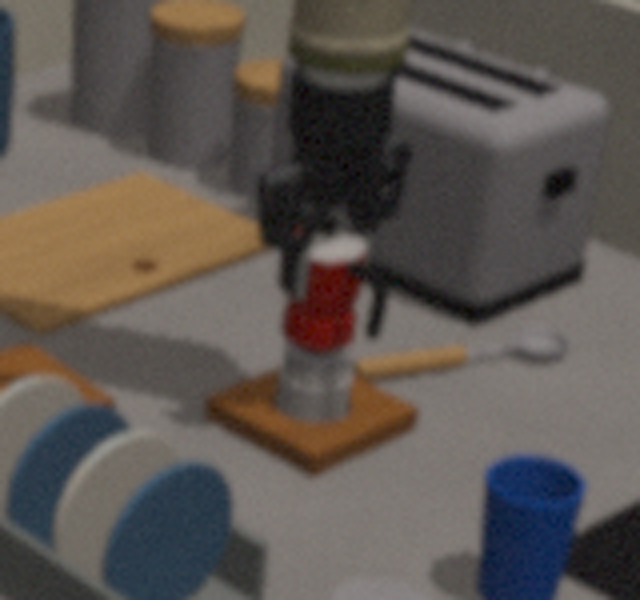

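The scene crop shows the red pot upright at (325,300), centred just above the basket and boiler at (315,375). The gap is about 12 mm, so I'll hand in.

```bash
python3 -c "
from station import env
print(env.hand_in())"
```

```text
the job is handed in; nothing more can be done
None
```

I handed the job in with the boiler down in the stand's pocket, the basket seated in the boiler's mouth, and the red upper pot held still, upright and centred about 12 mm above the basket's rim; the hand-in call returned no score.

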